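Start the sample feeder

TASK

With closed fingers and without grasping anything, start the sample feeder: push its open vial drawer fully home, then press the raised end of the rocker on the power pod so that it tips fully over, then on the run panel press the round key down until it stays down, and last press the long bar key fully down for a moment and let it come up again. Keep to that order, never press the square key between them (it stops the run), and leave the loose vials, the beaker and the jar standing where they are.

Things in the scene. Friction and masses are not known exactly. Their poses are not given: they have to be found in the camera images.
- drawer_front (a point): centre of the flat outer face of the grey drawer front, 31 mm above the bench; the face is 140 mm wide and 50 mm tall (6 to 56 mm above the bench). Axes as the feeder's: the drawer closes towards +x. Rows of vials, tops 51 mm above the bench, stand in the drawer close behind the front
- feeder: the sample feeder, fixed: a low white housing 180 mm wide (y), 210 mm deep (x), 76 mm tall, with a vial carousel on its roof (begins 99 mm behind the front, 110 mm high). Origin on the bench below the closed drawer's outer face; x points into the housing away from the drawer front, y left, z up
- power_pod: white box 100 x 100 x 45 mm, fixed, with one black rocker in the middle of its top; origin at the centre of its underside, x along the rocker from the low end to the end raised at the start (a small grey pip, 8 mm, is moulded on the box beyond that end), z up
- run_panel: white box 140 mm deep (x), 170 mm wide (y), 45 mm tall, fixed, with three grey keys in one row along y, 52 mm apart: round at the -y end, square in the middle, long bar at the +y end. Origin on the bench, 20 mm further in x than the row of keys; x points away from the keys' side towards the vials on it, z up
- drawer (a joint): how far the drawer stands open, m: 0 = fully home against its stop, 0.07 = fully out; slides with about 2.5 N of friction and stays where it is left. Starts 0.035 to 0.06 open; 0.003 or less counts as home
- rocker_raised (a point): point on top of the black rocker paddle at the middle of its raised half, 20 mm from the pivot line; moves with the paddle, from about 65 mm above the bench (raised) to 57 mm (tipped). Paddle 60 mm long (x), 34 mm wide (y), 8 mm thick; pivot 57 mm above the bench. Axes as the power pod's, turning with the paddle only by the joint angle (level x, y, z at the start)
- rocker (a joint): rocker angle, rad: 0 = off, as at the start (the +x end raised 0.2 rad); 0.4 = on (tipped 0.2 rad the other way). Friction-held, no spring: about 3 N at rocker_raised moves it and it stays where it is left; above 0.33 counts as fully over
- round_key_top (a point): centre of the top of the round key, 28 mm diameter; it stands 10 mm above the panel, 55 mm above the bench. Axes as the run panel's
- round_key (a joint): how far the round key is pressed, m: 0 up, 0.006 fully down; about 3 N of friction and no spring, so it stays down when pushed; over 0.0045 counts as down
- square_key_top (a point): centre of the top of the square key, 26 x 26 mm, the stop key in the middle of the row: not to be pressed
- square_key (a joint): how far the square key is pressed, m: 0 up, 0.006 down, sprung; over 0.003 counts as pressed
- bar_key_top (a point): centre of the top of the bar key, 50 mm long (x) and 22 mm wide (y), same height as the others
- bar_key (a joint): how far the bar key is pressed, m: 0 up, 0.006 fully down; springs back, needs 1.5 N to start and 5 N to be fully down; over 0.0045 for 0.2 s counts as pressed
- vial_a: a capped amber glass vial standing upright, 23 mm diameter, 52 mm tall, origin at the centre of its underside; on the far part of the run panel, behind the round and square keys, about 75 mm from them
- vial_b: a capped amber glass vial standing upright, 23 mm diameter, 52 mm tall, origin at the centre of its underside; on the far part of the run panel, behind the square and bar keys, about 75 mm from them
- vial_c: a capped amber glass vial standing upright, 23 mm diameter, 52 mm tall, origin at the centre of its underside; on the bench on the robot's side, to the right
- beaker: a small clear beaker, 56 mm diameter, 70 mm tall, on the bench on the robot's side, to the left; origin at the centre of its underside
- cap_jar: a squat white jar with a steel lid, 56 mm diameter, 50 mm tall, on the bench on the robot's side, far right; origin at the centre of its underside
Not all that is in view belongs to the job. Leave any red look-alike of the power_pod alone.

How it is judged:
By the outcome, as a careful person would: the job done as asked, in the order asked, and still so for the second after the job is handed in, with the robot touching nothing.
It also fails if it takes over 64 s, if anything falls off the work surface, if the arm or the gripper's body presses on something with over 40 N, if the wrist force passes 120 N, or if a joint passes its speed limit or range.

ROBOT

A 6-joint arm with a two-finger parallel gripper is mounted at the origin on the work surface. World frame = base frame: x ahead of the robot, y to its left, z up, the work surface at z = 0. Lengths are in mm, angles in degrees, forces in N, time in s.
With the tool pointing down it reaches from about 250 to 775 mm from the base axis. Payload 4 kg.
Tool frame: the origin (TCP) lies midway between the tips of the shut fingers; the grasp point (between the pads) lies 19 mm behind it (robot.grasp_offset is the distance from the TCP to the grasp point, in mm); z points along the fingers, y is the direction in which the jaws open and shut (so a half turn about z gives the same grasp; the last joint's range is limited). The gripper opens to 94 mm and grips with 3 to 60 N. Pads are 16 mm wide; open, the fingers measure 119 mm over their backs; the gripper's body (75 mm by 177 mm) begins 78 mm behind the grasp point.
Start: joints at [60.04, 4.996, 78.535, -0, 96.463, -5.907], TCP at [224.179, 502.259, 205.506] pointing down, gripper open.
Joint ranges: [-177.83, 177.83], [-43.37, 116.18], [15.69, 146.23], [-61.86, 241.86], [9.47, 152.12], [-147.06, 147.06]. Speed limits (degrees/s): [159.86, 159.86, 180, 180, 180, 180].

INTERFACE

Orientations are given as a 3x3 rotation matrix whose columns are the frame's x, y, z axes.
In Python, from station import robot, imaging, job gives the robot as it stands. The module is installed in compiled form; this text tells all that it offers.
- The arm moves only by the tool arm_command, never from a script. Its argument "deltas" is a list of rows, each a list of 3 entries, a list of its own where there are three numbers: the turn, a rotation vector about the tool's x, y, z in degrees, then the shift along the tool's x, y, z in mm, then the finger opening in mm, from 0 to 94. In form: [[[ax, ay, az], [dx, dy, dz], hand], ...]. A call has exactly 10 rows; each row shifts and turns the pose as measured when the row begins, along the tool's axes as they then stand; what a row does not reach is not made up. A row lasts 1/8 s, in which the tool goes at most 62.5 mm and 10.7 degrees, less where a joint would pass 70% of its speed; a pose out of reach is approached as far as the arm can. A call with a gripper value outside its range is refused whole. The fingers move at their own pace and stop on an object; "force" is the grip in N (left out, the last holds). Time passes only in rows, so rows that do not move let the fingers close, or fill a call up. It gives the time, the measured TCP pose, the force and the opening at its end, in the units of the state.
- robot.get_state(): the state, without advancing time (a new reading comes with each control period).
- imaging.read_camera(name): name is "scene" or "top"; returns (picture, depth): 400x640x3 uint8, red, green, blue; 400x640 float32, mm along the optical axis (not along the pixel's ray), 0 where there is no reading.
- imaging.camera_params(name): a dict with "intrinsics" (3x3 intrinsics, pixels), "k1" (the pictures are not rectified: a ray, as slopes to the right and down, at radius r is drawn at 1 + k1 r^2 times it, then the intrinsics apply), "R" (3x3) and "t" (3): a world point X has camera coordinates R X + t. Camera axes: x right, y down, z forward; pixel columns grow to the right and rows downward; lengths in mm; the calibration is good to about 2 mm. A picture is of the moment at which its call begins. camera_params takes no time and is no camera call.
- job.job_done(): hands the job in, once; it reports no verdict.
The state is a dict: "time": time; "joint_pos": joint angles; "qvel": joint speeds; "joint_efforts": joint torques, N m; "ee_pos": TCP position; "tool_rot": TCP orientation; "wrist_force": force on the tool from outside, world axes, zero at the start; "moment": the same for the moment, N m; "grip_width": finger opening in mm.
Only numpy, scipy, OpenCV 4.12 (cv2) and the standard library are available. Lean on these libraries where they do the work, as an engineer would, in place of code of your own. Each camera call takes 0.05 s, during which the arm holds its last target.

## Working session

There is one attempt and no reset: what is moved stays moved. The work goes in short steps, Python scripts to look and compute and a tool call to move; the robot and the scene stay as the last step left them, time stands still between calls to the robot, and variables do not carry over. Pictures are saved under pics/ and viewed, and the job is handed in when it is done.

Besides the shell and the picture viewer there is one more tool, called after "Call:" as a command line: name --argument value ..., lists and objects as JSON in quotes. arm_command: Moves the arm, as the interface text tells. Its arguments: {"type":"object","properties":{"deltas":{"type":"array","items":{"type":"array"}},"force":{"type":"number"}},"required":["deltas"]}

```bash
mkdir -p pics
cat > h.py <<'E'
import numpy as np, cv2
from station import robot, imaging, job
def snap(n,tag):
    p,d=imaging.read_camera(n); np.savez(f'{tag}_{n}.npz',p=p,d=d); cv2.imwrite(f'pics/{tag}_{n}.png',p[:,:,::-1]); return p,d
def ray(n,u,v):
    c=imaging.camera_params(n);K=np.array(c['intrinsics']);R=np.array(c['R']);t=np.array(c['t'])
    xy=cv2.undistortPoints(np.array([[[u,v]]],float),K,np.array([c['k1'],0,0,0.]))[0,0] 
    return -R.T@t, R.T@np.array([xy[0],xy[1],1.])
def onz(n,u,v,z):
    o,d=ray(n,u,v); return o+d*(z-o[2])/d[2]
def proj(n,X):
    c=imaging.camera_params(n);K=np.array(c['intrinsics']);R=np.array(c['R']);t=np.array(c['t'])
    return cv2.projectPoints(np.array(X,float).reshape(-1,1,3),cv2.Rodrigues(R)[0],t,K,np.array([c['k1'],0,0,0.]))[0].reshape(-1,2)
E
python3 - <<'E'
from h import *
for n in('scene','top'):
    snap(n,'a'); c=imaging.camera_params(n); print(n,c['intrinsics'],c['k1'],-np.array(c['R']).T@c['t'])
s=robot.get_state(); print(s['ee_pos'],s['tool_rot'],s['time'],s['grip_width'],s['wrist_force'])
E
```

```text
scene [[370.26084117   0.         314.90885166]
 [  0.         370.26084117 203.14886477]
 [  0.           0.           1.        ]] -0.05474413315810985 [1194.21240155  415.57835474  592.09944254]
top [[455.75574842   0.         319.34459659]
 [  0.         455.75574842 204.28677041]
 [  0.           0.           1.        ]] -0.09068811735825795 [ 472.98428812  -44.40772941 1277.47207719]
[223.91724803 501.82763394 204.45302692] [[-9.13161983e-01  4.07595702e-01 -9.67522148e-04]
 [ 4.07596798e-01  9.13160491e-01 -1.66386252e-03]
 [ 2.05319786e-04 -1.91373493e-03 -9.99998148e-01]] 0.1 93.96771877128383 [ 0.40710373 -1.16523203  0.06559319]
```

View pics/a_scene.png

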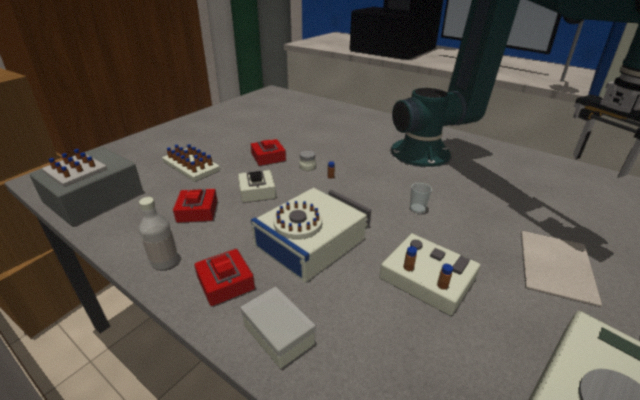

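View pics/a_top.png

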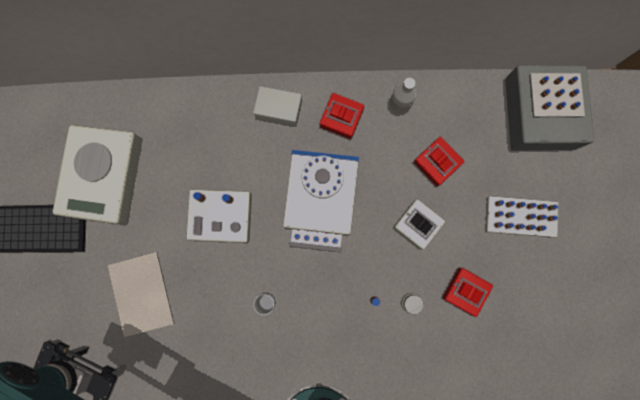

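Top view: the feeder is at (320,195), with its open drawer at (316,240). The run panel is at (219,216), with vials at (200,197) and (228,199). The beaker is at (265,303), vial_c at (376,301) and the jar at (414,303).
Candidates for power_pod: the white pod at (420,224), and red look-alikes at (342,115), (439,161) and (469,291). I choose the white one. The grey box at (278,105) and the balance at (95,175) are not the run panel. Next I'll check close crops.

Run:
```python
from h import *
p=np.load('a_top.npz')['p'][:,:,::-1]
def crop(u0,v0,w,h,s): return cv2.resize(p[v0:v0+h,u0:u0+w],None,fx=s,fy=s,interpolation=cv2.INTER_CUBIC)
cv2.imwrite('pics/c1.png',crop(390,190,60,60,9))
cv2.imwrite('pics/c2.png',crop(180,180,80,70,9))
cv2.imwrite('pics/c3.png',crop(275,145,90,110,5))
```

```text
(no output)
```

View pics/c1.png

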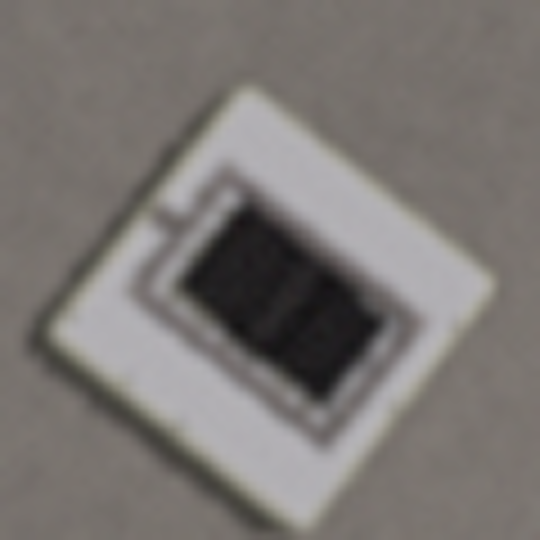

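View pics/c2.png

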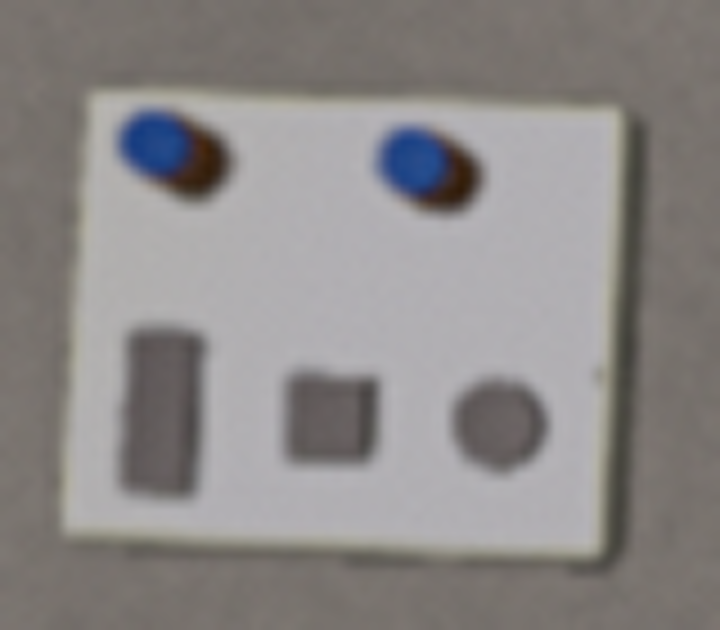

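View pics/c3.png

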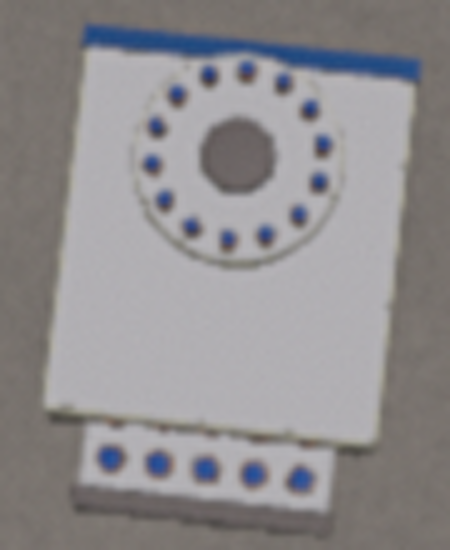

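Run:
```python
from h import *
f=np.load('a_top.npz');p=f['p'].astype(int);d=f['d']
def rect(mask,u0,v0,name,z,off=True):
    n,l,st,c=cv2.connectedComponentsWithStats(mask.astype(np.uint8))
    for i in range(1,n):
        if st[i,4]>15:
            ys,xs=np.where(l==i); r=cv2.minAreaRect(np.c_[xs+u0,ys+v0].astype(np.float32))
            print(name,st[i,4],c[i]+[u0,v0],[np.round(onz('top',*q,z)[:2],1) for q in [c[i]+[u0,v0]]+list(cv2.boxPoints(r))])
g=p.sum(2)
rect(g[205:240,190:245]<390,190,205,'keys',55)
rect(g[190:250,390:450]<160,390,190,'paddle',57)
m=np.zeros(g.shape,bool);m[190:250,390:450]=g[190:250,390:450]>420
m2=m.copy();rect(cv2.morphologyEx(m[190:250,390:450].astype(np.uint8),cv2.MORPH_CLOSE,np.ones((9,9)))>0,390,190,'pod',45)
rect(cv2.morphologyEx((g[180:250,180:260]>420).astype(np.uint8),cv2.MORPH_CLOSE,np.ones((13,13)))>0,180,180,'panel',45)
rect(cv2.morphologyEx((g[150:233,275:365]>420).astype(np.uint8),cv2.MORPH_CLOSE,np.ones((5,5)))>0,275,150,'feeder',76)
print('pip',onz('top',408.3,214.2,45))
print(g[236:256,316]);print(g[236:256,296]);print(g[236:256,335])
for u in(296,316,335):
  for v in range(240,253):
    D=d[v,u]; 
    if D>0:
        o,r=ray('top',u,v); c=imaging.camera_params('top'); X=o+r*D; print(u,v,np.round(X,1),g[v,u])
for nm,u,v,z in [('va',225.6,197.9,97),('vb',197.4,196,97),('vc',375.5,301,52),('beaker',265,300,70),('jar',414,303,50)]: print(nm,onz('top',u,v,z))
```

```text
keys 153 [197.47058824 225.40522876] [array([549.3, 320. ]), array([526.4, 333. ]), array([576. , 329.9]), array([574. , 306.9]), array([524.5, 310.1])]
keys 92 [216.45652174 226.01086957] [array([546.9, 267.4]), array([560.7, 279.8]), array([560.3, 255. ]), array([533.2, 254.8]), array([533.5, 279.6])]
keys 81 [235.09876543 226.72839506] [array([544.2, 216.2]), array([550.2, 233.5]), array([561.2, 210.5]), array([538.3, 198.9]), array([527.3, 221.9])]
paddle 239 [420.88702929 223.09205021] [array([ 545.1, -284.1]), array([ 549.6, -253.1]), array([ 574.8, -274.5]), array([ 540.2, -315.5]), array([ 515.2, -294.1])]
pod 882 [419.60770975 223.99092971] [array([ 543.5, -282.9]), array([ 532.9, -211.2]), array([ 612.5, -278.6]), array([ 545.7, -357.7]), array([ 466.8, -290.1])]
panel 2973 [217.65724857 215.34106963] [array([576.7, 266.8]), array([513.8, 353.7]), array([651.5, 349.2]), array([640.5, 180.9]), array([504.2, 187.1])]
feeder 4819 [320.16144428 195.33450923] [array([622.7, -15.9]), array([529.7,  84.9]), array([740.9,  60.4]), array([ 717.2, -118.4]), array([507.6, -90.8])]
pip
[... 1114 characters left out ...]
e+00] 356
316 252 [ 4.73e+02 -1.00e-01  2.10e+00] 354
335 240 [504.2 -53.3  53.3] 282
335 241 [501.6 -53.2  50.7] 288
335 242 [498.9 -53.2  51.5] 306
335 243 [496.2 -53.1  55.9] 376
335 244 [493.9 -53.2  28.9] 488
335 245 [491.2 -53.2  31. ] 536
335 246 [488.5 -53.1  32.6] 482
335 247 [485.5 -52.9  58.5] 339
335 248 [482.9 -52.8  54.7] 301
335 249 [480.2 -52.8  57.4] 307
335 250 [477.5 -52.7  58.8] 290
335 251 [474.9 -52.7  52.3] 275
335 252 [472.2 -53.   -2.7] 330
va [618.08741427 232.79108227  97.        ]
vb [624.63025794 308.59962383  97.        ]
vc [ 340.78087039 -157.6725914    52.        ]
beaker [349.0309545  133.66173282  70.        ]
jar [ 333.33664948 -260.04069224   50.        ]
```

Crop check: the pod is white, its black rocker is centred at pixel (421,223), and the grey pip at (408,214) gives the raised end as up-left. The keys are bar (197,225), square (216,226) and round (235,227). I'll close the fingers, line up with the feeder (yaw about -7.2°) and travel high to the drawer.

Call:
arm_command --deltas '[[[0,0,-8.5],[0,0,0],0],[[0,0,-8.5],[0,0,0],0],[[0,0,0],[-25,-42,0],0],[[0,0,0],[-25,-42,0],0],[[0,0,0],[-25,-42,0],0],[[0,0,0],[-25,-42,0],0],[[0,0,0],[-25,-42,0],0],[[0,0,0],[-25,-42,0],0],[[0,0,0],[-25,-42,0],0],[[0,0,0],[-25,-42,0],0]]' --force 20

```text
time: 1.35
ee_pos: [386.5, 135.8, 199.6]
tool_rot: [[-0.994, 0.105, -0.007], [0.105, 0.994, -0.009], [0.006, -0.01, -1.0]]
wrist_force: [0.4, 0.3, 1.1]
grip_width: 0.7
```

```bash
cat >> h.py <<'E'
def to(x,y,z,yaw=None):
    s=robot.get_state(); R=np.array(s['tool_rot']); p=np.array(s['ee_pos'])
    print('t',round(s['time'],2),'p',np.round(p,1),'xang',round(np.degrees(np.arctan2(R[1,0],R[0,0])),1),'tilt',np.round(R[:2,2],3),'F',np.round(s['wrist_force'],1),'w',round(s['grip_width'],1))
    print('tool delta',np.round(R.T@(np.array([x,y,z])-p),1))
E
python3 -c "
from h import *
to(442,4.8,31)"
```

```text
t 1.35 p [386.5 135.8 199.6] xang 174.0 tilt [-0.007 -0.009] F [0.4 0.3 1.1] w 0.7
tool delta [ -69.9 -122.8  169.4]
```

Call:
arm_command --deltas '[[[0,0,1.2],[-22,-38,0],0],[[0,0,0],[-22,-38,0],0],[[0,0,0],[-18,-34,10],0],[[0,0,0],[-5,-10,30],0],[[0,0,0],[0,0,30],0],[[0,0,0],[0,0,30],0],[[0,0,0],[0,0,30],0],[[0,0,0],[0,0,20],0],[[0,0,0],[0,0,0],0],[[0,0,0],[0,0,0],0]]'

```text
time: 2.6
ee_pos: [436.9, -1.3, 42.9]
tool_rot: [[-0.991, 0.135, -0.012], [0.135, 0.991, -0.009], [0.011, -0.01, -1.0]]
wrist_force: [0.8, 0.4, 0.1]
grip_width: 0.6
```

```bash
python3 -c "
from h import *
to(442,4.8,31)"
```

```text
t 2.6 p [436.9  -1.3  42.9] xang 172.3 tilt [-0.012 -0.009] F [0.8 0.4 0.1] w 0.6
tool delta [-4.4  6.8 11.8]
```

Call:
arm_command --deltas '[[[0,0,0],[0,3,6],0],[[0,0,0],[0,3,6],0],[[0,0,0],[-7,0,0],0],[[0,0,0],[-7,0,0],0],[[0,0,0],[-7,0,0],0],[[0,0,0],[-6,0,0],0],[[0,0,0],[-6,0,0],0],[[0,0,0],[-6,0,0],0],[[0,0,0],[-6,0,0],0],[[0,0,0],[-6,0,0],0]]'

```text
time: 3.85
ee_pos: [492.0, -2.1, 32.5]
tool_rot: [[-0.991, 0.134, -0.011], [0.134, 0.991, -0.009], [0.01, -0.01, -1.0]]
wrist_force: [-3.5, 0.8, 2.1]
grip_width: 0.7
```

```bash
python3 -c "
from h import *
to(510,-2,31);snap('top','b')
p=np.load('b_top.npz')['p'][:,:,::-1]
cv2.imwrite('pics/d1.png',cv2.resize(p[145:285,265:375],None,fx=4,fy=4,interpolation=cv2.INTER_CUBIC))"
```

```text
t 3.85 p [492.   -2.1  32.5] xang 172.3 tilt [-0.011 -0.009] F [-3.5  0.8  2.1] w 0.7
tool delta [-17.8   2.6   1.3]
```

View pics/d1.png

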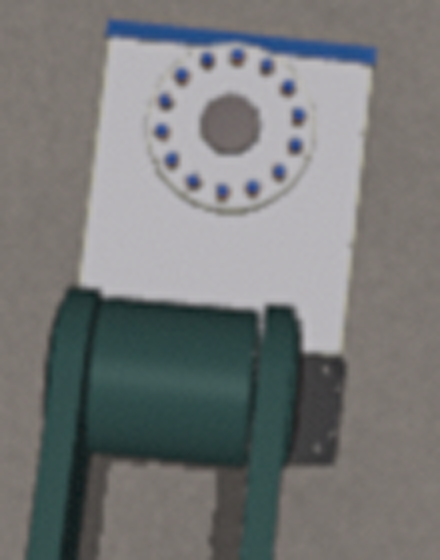

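The arm hides the drawer front at crop (190,380), but the 3.5 N reading means I'm in contact and pushing. I'll carry on gently until it hits the stop.

Call:
arm_command --deltas '[[[0,0,0],[-5,0,0],0],[[0,0,0],[-5,0,0],0],[[0,0,0],[-4,0,0],0],[[0,0,0],[-3,0,0],0],[[0,0,0],[-3,0,0],0],[[0,0,0],[-3,0,0],0],[[0,0,0],[-2,0,0],0],[[0,0,0],[-2,0,0],0],[[0,0,0],[-2,0,0],0],[[0,0,0],[-2,0,0],0]]'

```text
time: 5.15
ee_pos: [506.8, -4.2, 32.6]
tool_rot: [[-0.99, 0.133, -0.055], [0.133, 0.991, -0.004], [0.054, -0.012, -0.998]]
wrist_force: [-8.3, 2.0, 6.6]
grip_width: 0.3
```

Call:
arm_command --deltas '[[[0,0,0],[-4,0,0],0],[[0,0,0],[-4,0,0],0],[[0,0,0],[-5,0,0],0],[[0,0,0],[-5,0,0],0],[[0,0,0],[-5,0,0],0],[[0,0,0],[-5,0,0],0],[[0,0,0],[-5,0,0],0],[[0,0,0],[-5,0,0],0],[[0,0,0],[-5,0,0],0],[[0,0,0],[-5,0,0],0]]'

```text
time: 6.4
ee_pos: [504.3, -3.9, 34.0]
tool_rot: [[-0.976, 0.129, -0.176], [0.13, 0.991, 0.007], [0.175, -0.016, -0.984]]
wrist_force: [-15.9, 2.0, 12.9]
grip_width: 0.5
```

Call:
arm_command --deltas '[[[0,0,0],[15,0,0],0],[[0,0,0],[20,0,0],0],[[0,0,0],[20,0,-5],0],[[0,-5,0],[0,0,-20],0],[[0,-5,0],[0,0,-40],0],[[0,0,0],[0,0,-45],0],[[0,0,0],[0,-20,-30],0],[[0,0,0],[0,-50,0],0],[[0,0,0],[0,-50,0],0],[[0,0,0],[0,-50,0],0]]'

```text
time: 7.65
ee_pos: [439.9, -167.2, 192.0]
tool_rot: [[-0.992, 0.122, 0.028], [0.122, 0.992, -0.023], [-0.03, -0.02, -0.999]]
wrist_force: [0.4, -0.1, 0.6]
grip_width: 0.6
```

```bash
python3 -c "
from h import *
to(558.7,-267,100);snap('top','c')
p=np.load('c_top.npz')['p'][:,:,::-1]
cv2.imwrite('pics/d2.png',cv2.resize(p[145:295,265:475],None,fx=3.5,fy=3.5,interpolation=cv2.INTER_CUBIC))"
```

```text
t 7.65 p [ 439.9 -167.2  192. ] xang 173.0 tilt [ 0.028 -0.023] F [ 0.4 -0.1  0.6] w 0.6
tool delta [-127.2  -82.7   97.5]
```

View pics/d2.png

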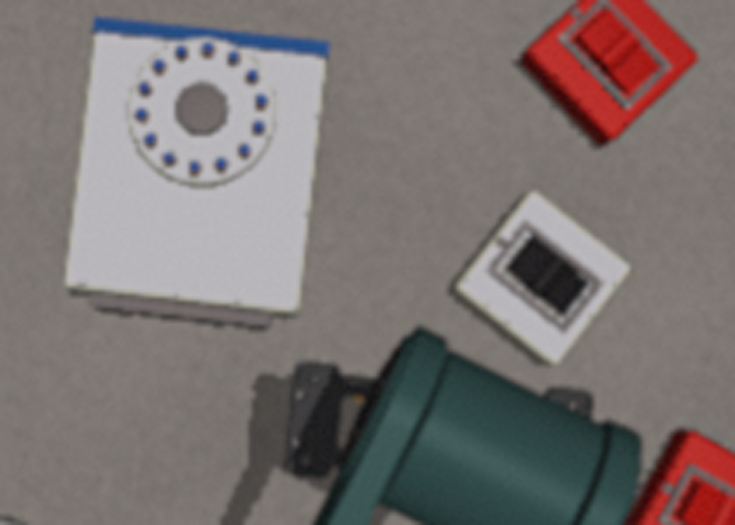

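The grey front is now a thin strip at crop (185,315), so the drawer is closed or nearly so. I'll measure how far it stands proud of the housing.

Run:
```python
from h import *
f=np.load('c_top.npz');p=f['p'].astype(int).sum(2);d=f['d']
a=np.radians(-7.2);fx=np.array([np.cos(a),np.sin(a)])
for u in (300,308,316,324,332):
    print(u,p[224:242,u])
    for v in range(228,241):
        o,r=ray('top',u,v); X=o+r*d[v,u]; print('  ',v,np.round(X,1),'fx',round(float(X[:2]@fx),1),p[v,u])
# rear edge of blue
for u in (296,320,350):
    g=f['p'].astype(int)[140:170,u]; b=np.where(g[:,2]-g[:,0]>50)[0]+140
    print('blue',u,b, [np.round(onz('top',u,q,76),1).tolist()+[round(float(onz('top',u,q,76)[:2]@fx),1)] for q in (b[0]-.5,b[-1]+.5)])
```

```text
300 [553 554 556 544 454 303 301 328 314 265 215 279 360 367 362 363 367 367]
   228 [536.9  38.9  73.1] fx 527.8 454
   229 [535.1  40.1  56.7] fx 525.9 303
   230 [532.3  39.9  59.7] fx 523.1 301
   231 [529.9  40.3  54.1] fx 520.7 328
   232 [527.3  40.6  50.9] fx 518.1 314
   233 [524.3  40.   59.4] fx 515.1 265
   234 [523.4  43.2  13.8] fx 513.9 215
   235 [521.2  44.3  -1.7] fx 511.6 279
   236 [518.4  44.3  -1.4] fx 508.8 360
   237 [5.156e+02 4.420e+01 1.000e-01] fx 506.0 367
   238 [5.128e+02 4.430e+01 2.000e-01] fx 503.2 362
   239 [509.9  44.1   3.7] fx 500.3 363
   240 [507.3  44.7  -5.1] fx 497.7 367
308 [554 556 557 557 536 445 295 308 329 308 265 269 357 379 373 376 367 373]
   228 [536.5  17.6  74.7] fx 530.1 536
   229 [533.8  17.6  76.1] fx 527.4 445
   230 [532.4  19.   49.7] fx 525.8 295
   231 [529.6  18.9  52.3] fx 523.1 308
   232 [526.9  18.9  52.2] fx 520.4 329
   233 [524.   18.7  57.2] fx 517.6 308
   234 [521.4  18.8  56. ] fx 514.9 265
   235 [520.7  21.5   3.7] fx 513.9 269
   236 [518.1  21.8  -1.2] fx 511.2 357
   237 [515.1  21.6   3.3] fx 508.3 379

[... 1533 characters left out ...]
fx 534.2 550
   230 [530.3 -45.7  70.4] fx 531.9 523
   231 [527.3 -45.6  78.4] fx 528.9 452
   232 [524.9 -45.6  73.7] fx 526.5 370
   233 [523.1 -45.6  53.8] fx 524.7 284
   234 [520.3 -45.5  56.9] fx 521.9 305
   235 [517.8 -45.5  51.5] fx 519.4 326
   236 [515.1 -45.4  53.8] fx 516.7 300
   237 [512.3 -45.4  55.6] fx 514.0 222
   238 [511.3 -45.4  -1.2] fx 513.0 271
   239 [508.6 -45.3  -3.5] fx 510.3 344
   240 [505.6 -45.3   4.4] fx 507.3 360
blue 296 [150 151 152 153] [[748.3, 47.2, 76.0, 736.5], [737.3, 47.3, 76.0, 725.6]]
blue 320 [153 154] [[738.6, -17.3, 76.0, 735.0], [733.2, -17.3, 76.0, 729.5]]
blue 350 [156 157 158 159] [[728.7, -97.6, 76.0, 735.2], [717.8, -97.4, 76.0, 724.4]]
```

The face is at 514.0 along the feeder x-axis. The front plate, about 12 mm thick, now sits flush against the housing front at about 526, and the push reached 16 N with no motion against 2.5 N of friction. The drawer is home. Next is the pod.

Call:
arm_command --deltas '[[[-1,1.7,10],[0,0,0],0],[[0,0,10],[0,0,0],0],[[0,0,10],[0,0,0],0],[[0,0,3],[-30,0,0],0],[[0,0,0],[-40,0,0],0],[[0,0,0],[-40,0,0],0],[[0,0,0],[-40,0,20],0],[[0,0,0],[-5,0,40],0],[[0,0,0],[0,0,30],0],[[0,0,0],[0,0,0],0]]'

```text
time: 8.95
ee_pos: [565.1, -284.6, 102.3]
tool_rot: [[-0.744, 0.668, 0.019], [0.668, 0.744, -0.017], [-0.026, -0.0, -1.0]]
wrist_force: [0.1, 0.4, -1.0]
grip_width: 0.3
```

```bash
python3 -c "
from h import *
to(560,-266,66)"
```

```text
t 8.95 p [ 565.1 -284.6  102.3] xang 138.1 tilt [ 0.019 -0.017] F [ 0.1  0.4 -1. ] w 0.3
tool delta [17.2 10.4 35.9]
```

Call:
arm_command --deltas '[[[0,1.4,-1.5],[9,5,0],0],[[0,0,0],[8,5,10],0],[[0,0,0],[0,0,10],0],[[0,0,0],[0,0,5],0],[[0,0,0],[0,0,0],0],[[0,0,0],[0,0,0],0],[[0,0,0],[0,0,0],0],[[0,0,0],[0,0,0],0],[[0,0,0],[0,0,0],0],[[0,0,0],[0,0,0],0]]'

```text
time: 10.2
ee_pos: [561.5, -265.9, 81.9]
tool_rot: [[-0.763, 0.646, 0.01], [0.646, 0.763, -0.006], [-0.011, 0.001, -1.0]]
wrist_force: [-0.2, -0.2, -0.0]
grip_width: 0.6
```

```bash
python3 -c "
from h import *
to(560,-266,66)
for n in('top','scene'): snap(n,'e')
p=np.load('e_scene.npz')['p'][:,:,::-1]
cv2.imwrite('pics/d3.png',cv2.resize(p[90:220,190:330],None,fx=4.5,fy=4.5,interpolation=cv2.INTER_CUBIC))"
```

```text
t 10.2 p [ 561.5 -265.9   81.9] xang 139.7 tilt [ 0.01  -0.006] F [-0.2 -0.2 -0. ] w 0.6
tool delta [ 1.3 -1.  15.9]
```

View pics/d3.png

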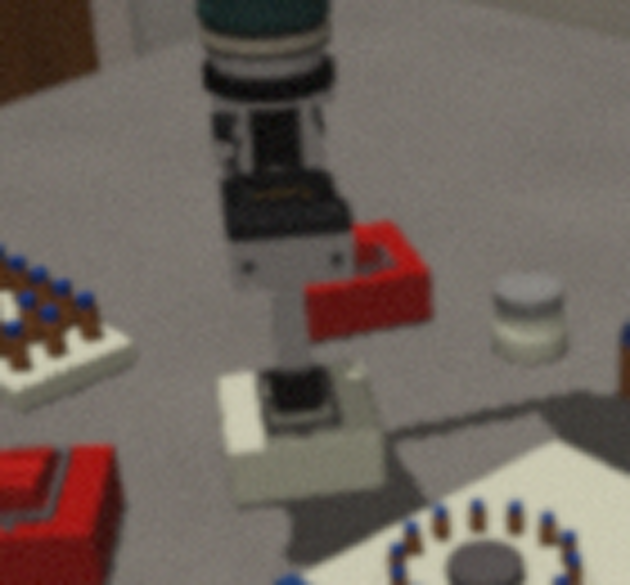

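Run:
```python
from h import *
a=np.radians(49.8);c=np.array([544.5,-284]);e=np.array([np.cos(a),np.sin(a)])
P=[[561.5,-265.9,82],[*(c+20*e),65],[*(c+30*e),67],[*(c-30*e),55],[*(c+50*e),45]]
q=proj('scene',P);print(np.round(q,1),np.round((q-[190,90])*4.5))
p=np.load('a_scene.npz')['p'][:,:,::-1]
im=cv2.resize(p[160:210,225:290],None,fx=9,fy=9,interpolation=cv2.INTER_CUBIC)
for x in q: cv2.circle(im,tuple(int(v) for v in (x-[225,160]+.5)*9),4,(0,0,255),-1)
cv2.imwrite('pics/d4.png',im)
```

```text
[[254.5 171.6]
 [255.3 176. ]
 [255.6 177.1]
 [254.  170.8]
 [257.  187.3]] [[290. 367.]
 [294. 387.]
 [295. 392.]
 [288. 364.]
 [301. 438.]]
```

View pics/d4.png

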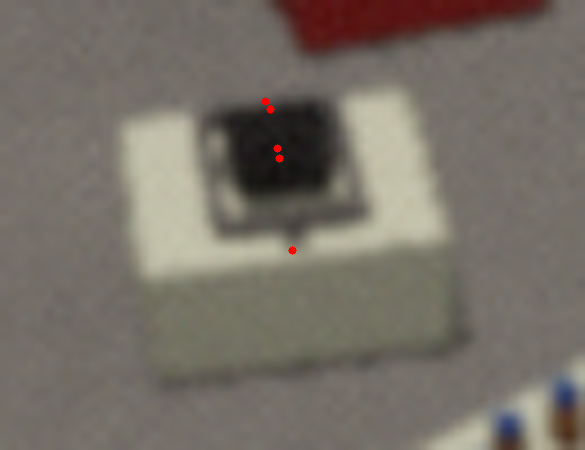

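The projected pivot line, raised end and pip (crop (279,157) and (292,250)) match the picture. The tip is about 25 mm from the pivot towards the raised end, so I'll press straight down.

Call:
arm_command --deltas '[[[0,0,0],[0,0,5],0],[[0,0,0],[0,0,5],0],[[0,0,0],[0,0,4],0],[[0,0,0],[0,0,3],0],[[0,0,0],[0,0,3],0],[[0,0,0],[0,0,3],0],[[0,0,0],[0,0,3],0],[[0,0,0],[0,0,3],0],[[0,0,0],[0,0,3],0],[[0,0,0],[0,0,3],0]]'

```text
time: 11.55
ee_pos: [563.0, -265.1, 55.9]
tool_rot: [[-0.763, 0.646, 0.014], [0.646, 0.764, -0.007], [-0.015, 0.004, -1.0]]
wrist_force: [-4.7, 3.0, 12.8]
grip_width: 0.4
```

Call:
arm_command --deltas '[[[0,0,0],[0,0,4],0],[[0,0,0],[0,0,4],0],[[0,0,0],[0,0,0],0],[[0,0,0],[0,0,-20],0],[[0,0,0],[0,0,-40],0],[[0,0,0],[0,0,-45],0],[[0,0,-10],[30,20,-20],0],[[0,0,-10],[40,30,0],0],[[0,0,-10],[40,30,0],0],[[0,0,-7],[40,30,0],0]]'

```text
time: 12.8
ee_pos: [466.6, -107.5, 175.0]
tool_rot: [[-0.999, 0.042, 0.009], [0.042, 0.999, -0.013], [-0.009, -0.013, -1.0]]
wrist_force: [-0.1, 0.2, 0.3]
grip_width: 0.4
```

```bash
python3 -c "
from h import *
to(544,216,160)
for n in('top','scene'): snap(n,'f')
P=np.load('f_scene.npz')['p'][:,:,::-1]
a=cv2.resize(P[160:210,225:290],None,fx=6,fy=6,interpolation=cv2.INTER_CUBIC)
P=np.load('f_top.npz')['p'][:,:,::-1]
b=cv2.resize(P[195:245,388:453],None,fx=6,fy=6,interpolation=cv2.INTER_CUBIC)
cv2.imwrite('pics/d5.png',np.hstack([a,b]))"
```

```text
t 12.8 p [ 466.6 -107.5  175. ] xang 177.6 tilt [ 0.009 -0.013] F [-0.1  0.2  0.3] w 0.4
tool delta [-63.6 326.6  11.5]
```

View pics/d5.png

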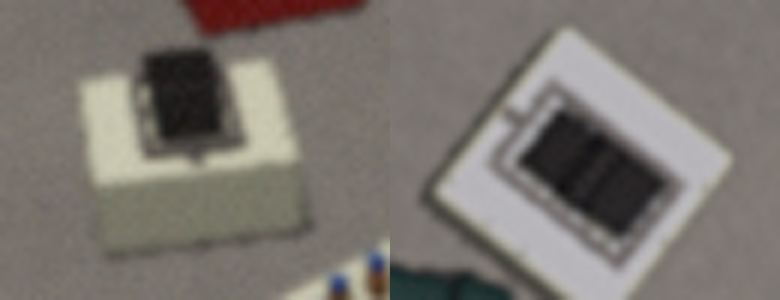

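The rocker has tipped: its far end now rises at scene crop (180,50), while the near end at (190,135) sits low by the frame. I'll check how far by projecting the end points, using this picture.

Run:
```python
from h import *
a=np.radians(49.8);c=np.array([544.5,-284]);e=np.array([np.cos(a),np.sin(a)])
for th in(-.2,-.13,0,.13,.2):
    P=[[*(c+s*30*e*np.cos(th)),57+4-s*30*np.sin(th)] for s in(1,-1)]
    print(th,np.round((proj('scene',P)-[225,160]+.5)*6,0).tolist())
for t in 'af':
    p=np.load(t+'_scene.npz')['p'].astype(int).sum(2); print(t,[(v,p[v,252:258].mean().round()) for v in range(164,190)])
```

```text
-0.2 [[187.0, 105.0], [177.0, 68.0]]
-0.13 [[187.0, 109.0], [177.0, 64.0]]
0 [[188.0, 117.0], [176.0, 57.0]]
0.13 [[188.0, 123.0], [175.0, 50.0]]
0.2 [[189.0, 127.0], [175.0, 47.0]]
a [(164, np.float64(308.0)), (165, np.float64(314.0)), (166, np.float64(324.0)), (167, np.float64(330.0)), (168, np.float64(333.0)), (169, np.float64(325.0)), (170, np.float64(302.0)), (171, np.float64(223.0)), (172, np.float64(117.0)), (173, np.float64(91.0)), (174, np.float64(88.0)), (175, np.float64(85.0)), (176, np.float64(80.0)), (177, np.float64(78.0)), (178, np.float64(72.0)), (179, np.float64(69.0)), (180, np.float64(75.0)), (181, np.float64(144.0)), (182, np.float64(231.0)), (183, np.float64(262.0)), (184, np.float64(244.0)), (185, np.float64(262.0)), (186, np.float64(381.0)), (187, np.float64(485.0)), (188, np.float64(494.0)), (189, np.float64(413.0))]
f [(164, np.float64(317.0)), (165, np.float64(324.0)), (166, np.float64(327.0)), (167, np.float64(294.0)), (168, np.float64(192.0)), (169, np.float64(108.0)), (170, np.float64(86.0)), (171, np.float64(84.0)), (172, np.float64(81.0)), (173, np.float64(88.0)), (174, np.float64(101.0)), (175, np.float64(95.0)), (176, np.float64(83.0)), (177, np.float64(85.0)), (178, np.float64(86.0)), (179, np.float64(81.0)), (180, np.float64(82.0)), (181, np.float64(87.0)), (182, np.float64(118.0)), (183, np.float64(184.0)), (184, np.float64(227.0)), (185, np.float64(272.0)), (186, np.float64(395.0)), (187, np.float64(506.0)), (188, np.float64(510.0)), (189, np.float64(432.0))]
```

Far edge moved 3.2 px against 3.5 px expected for the full throw. The tip also bottomed at 13 N (3 N moves it), with its height below the fully tipped surface, so the rocker is at its stop. Now the round key, travelling high.

Call:
arm_command --deltas '[[[0,0,0],[-10,45,0],0],[[0,0,0],[-10,50,0],0],[[0,0,0],[-10,50,0],0],[[0,0,0],[-10,50,0],0],[[0,0,0],[-10,50,0],0],[[0,0,0],[-10,50,0],0],[[0,0,0],[0,20,0],0],[[0,0,0],[0,0,0],0],[[0,0,0],[0,0,0],0],[[0,0,0],[0,0,0],0]]'

```text
time: 14.15
ee_pos: [547.6, 204.8, 163.7]
tool_rot: [[-0.998, 0.061, 0.007], [0.061, 0.998, -0.025], [-0.009, -0.024, -1.0]]
wrist_force: [0.0, 0.3, 0.3]
grip_width: 0.6
```

```bash
python3 -c "
from h import *
to(544.2,216.2,75)"
```

```text
t 14.15 p [547.6 204.8 163.7] xang 176.5 tilt [ 0.007 -0.025] F [0.  0.3 0.3] w 0.6
tool delta [ 4.8 13.3 88.3]
```

Call:
arm_command --deltas '[[[-1.4,0.5,0],[4,11,0],0],[[0,0,0],[0,0,20],0],[[0,0,0],[0,0,25],0],[[0,0,0],[0,0,25],0],[[0,0,0],[0,0,10],0],[[0,0,0],[0,0,0],0],[[0,0,0],[0,0,0],0],[[0,0,0],[0,0,0],0],[[0,0,0],[0,0,0],0],[[0,0,0],[0,0,0],0]]'

```text
time: 15.4
ee_pos: [547.2, 215.4, 88.5]
tool_rot: [[-0.998, 0.068, 0.011], [0.068, 0.998, 0.009], [-0.01, 0.01, -1.0]]
wrist_force: [0.2, -0.7, -0.4]
grip_width: 0.0
```

```bash
python3 -c "
from h import *
to(544.2,216.2,55)
snap('scene','g')
P=np.load('g_scene.npz')['p'][:,:,::-1].copy()
X=robot.get_state()['ee_pos']
print(proj('scene',[X,[544.2,216.2,55],[546.9,267.4,55],[549.3,320,55]]))
a=cv2.resize(P[200:310,370:490],None,fx=5,fy=5,interpolation=cv2.INTER_CUBIC)
cv2.imwrite('pics/d6.png',a)"
```

```text
t 15.4 p [547.2 215.4  88.5] xang 176.1 tilt [0.011 0.009] F [ 0.2 -0.7 -0.4] w 0.0
tool delta [ 3.4  0.3 33.5]
[[416.82309025 230.58788652]
 [415.37731946 241.75274617]
 [436.56457113 251.34740937]
 [459.73908765 261.72124085]]
```

View pics/d6.png

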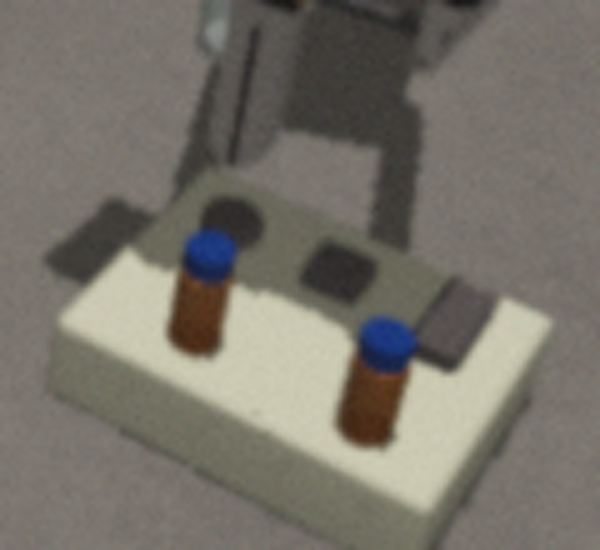

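The tip at crop (240,165) is directly above the round key at (232,222), and the keys match their projections within about 2 px. Pressing.

Call:
arm_command --deltas '[[[0,0,0],[2,0,8],0],[[0,0,0],[0,0,8],0],[[0,0,0],[0,0,7],0],[[0,0,0],[0,0,4],0],[[0,0,0],[0,0,3],0],[[0,0,0],[0,0,3],0],[[0,0,0],[0,0,3],0],[[0,0,0],[0,0,3],0],[[0,0,0],[0,0,3],0],[[0,0,0],[0,0,3],0]]'

```text
time: 16.7
ee_pos: [544.9, 215.8, 49.0]
tool_rot: [[-0.998, 0.068, 0.011], [0.068, 0.998, 0.008], [-0.01, 0.009, -1.0]]
wrist_force: [-6.9, -1.6, 13.7]
grip_width: 0.6
```

Call:
arm_command --deltas '[[[0,0,0],[0,0,4],0],[[0,0,0],[0,0,4],0],[[0,0,0],[0,0,0],0],[[0,0,0],[0,0,-15],0],[[0,0,0],[0,0,-25],0],[[0,0,0],[0,0,-15],0],[[0,0,0],[0,30,0],0],[[0,0,0],[1,35,0],0],[[0,0,0],[1,32,0],0],[[0,0,0],[0,0,0],0]]'

```text
time: 17.95
ee_pos: [551.2, 314.6, 109.8]
tool_rot: [[-0.997, 0.069, 0.018], [0.07, 0.998, 0.01], [-0.018, 0.011, -1.0]]
wrist_force: [0.7, -0.3, 0.4]
grip_width: 0.5
```

```bash
python3 -c "
from h import *
to(549.3,320,60)
snap('scene','i')
P=np.load('i_scene.npz')['p'][:,:,::-1].copy()
a=cv2.resize(P[200:310,370:490],None,fx=5,fy=5,interpolation=cv2.INTER_CUBIC)
cv2.imwrite('pics/d7.png',a)"
```

```text
t 17.95 p [551.2 314.6 109.8] xang 176.0 tilt [0.018 0.01 ] F [ 0.7 -0.3  0.4] w 0.5
tool delta [ 3.2  4.7 49.8]
```

View pics/d7.png

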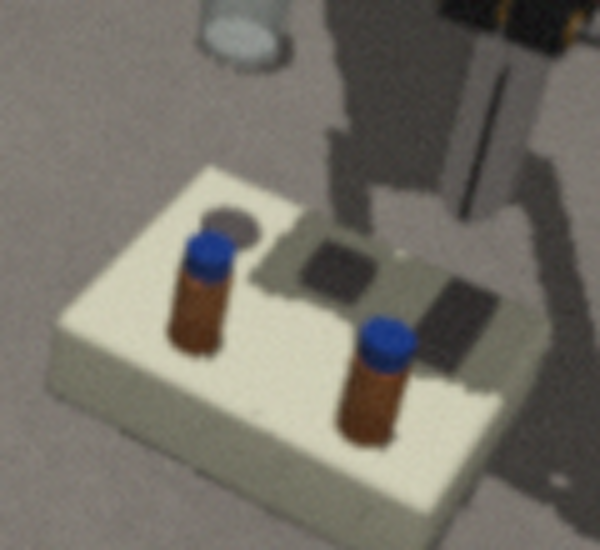

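The round key at crop (230,228) now sits low and flat, the square key at (340,270) is unchanged, and both vials are standing. Next I'll press the bar, hold it and release.

Call:
arm_command --deltas '[[[0,1,0],[3,5,8],0],[[0,0,0],[0,0,12],0],[[0,0,0],[0,0,12],0],[[0,0,0],[0,0,8],0],[[0,0,0],[0,0,0],0],[[0,0,0],[0,0,3],0],[[0,0,0],[0,0,3],0],[[0,0,0],[0,0,3],0],[[0,0,0],[0,0,3],0],[[0,0,0],[0,0,3],0]]'

```text
time: 19.25
ee_pos: [548.9, 315.8, 51.6]
tool_rot: [[-0.997, 0.074, -0.001], [0.074, 0.997, 0.009], [0.002, 0.009, -1.0]]
wrist_force: [-2.0, -1.2, 3.7]
grip_width: 0.4
```

```bash
python3 -c "
from h import *
to(549.3,320,49)"
```

```text
t 19.25 p [548.9 315.8  51.6] xang 175.7 tilt [-0.001  0.009] F [-2.  -1.2  3.7] w 0.4
tool delta [-0.1  4.2  2.7]
```

Call:
arm_command --deltas '[[[0,0,0],[0,0,4],0],[[0,0,0],[0,0,4],0],[[0,0,0],[0,0,4],0],[[0,0,0],[0,0,4],0],[[0,0,0],[0,0,4],0],[[0,0,0],[0,0,4],0],[[0,0,0],[0,0,4],0],[[0,0,0],[0,0,4],0],[[0,0,0],[0,0,4],0],[[0,0,0],[0,0,3],0]]'

```text
time: 20.5
ee_pos: [549.0, 315.8, 49.2]
tool_rot: [[-0.997, 0.073, 0.01], [0.073, 0.997, 0.011], [-0.01, 0.012, -1.0]]
wrist_force: [-4.2, -2.4, 9.9]
grip_width: 0.7
```

The bar reached the bottom at z 49.2 with 9.9 N (5 N is enough) and was held there. I'll lift straight up and move clear.

Call:
arm_command --deltas '[[[0,0,0],[0,0,3],0],[[0,0,0],[0,0,3],0],[[0,0,0],[0,0,-10],0],[[0,0,0],[0,0,-25],0],[[0,0,0],[0,0,-40],0],[[0,0,0],[0,0,-40],0],[[0,0,0],[30,10,-20],0],[[0,0,0],[45,30,0],0],[[0,0,0],[45,30,0],0],[[0,0,0],[45,30,0],0]]'

```text
time: 21.75
ee_pos: [390.7, 427.8, 186.6]
tool_rot: [[-0.997, 0.08, 0.016], [0.081, 0.997, 0.015], [-0.014, 0.016, -1.0]]
wrist_force: [0.5, 1.0, 0.6]
grip_width: 0.3
```

Call:
arm_command --deltas '[[[0,0,0],[25,25,0],0],[[0,0,0],[20,25,0],0],[[0,0,0],[0,20,0],0],[[0,0,0],[0,0,0],0],[[0,0,0],[0,0,0],0],[[0,0,0],[0,0,0],0],[[0,0,0],[0,0,0],0],[[0,0,0],[0,0,0],0],[[0,0,0],[0,0,0],0],[[0,0,0],[0,0,0],0]]'

```text
time: 23.0
ee_pos: [347.2, 503.3, 186.2]
tool_rot: [[-0.997, 0.077, 0.015], [0.077, 0.997, 0.016], [-0.014, 0.017, -1.0]]
wrist_force: [-0.5, 0.5, -0.1]
grip_width: 0.2
```

Run:
```python
from h import *
to(300,400,150)
snap('scene','z');snap('top','z')
P=np.load('z_scene.npz')['p'][:,:,::-1];T=np.load('z_top.npz')['p'][:,:,::-1]
r=lambda im:cv2.resize(im,(390,290),interpolation=cv2.INTER_CUBIC)
cv2.imwrite('pics/z.png',np.vstack([np.hstack([r(P[200:310,370:518]),r(P[160:210,225:292])]),np.hstack([r(T[180:320,180:368]),r(T[140:330,275:530])])]))
A=np.load('a_top.npz')['p'].astype(int).sum(2);Z=T.astype(int).sum(2)
for n,u,v in [('va',226,198),('vb',198,196),('vc',375,301),('beak',265,302),('jar',414,303)]:
    w=np.s_[v-12:v+13,u-12:u+13]; print(n,np.abs(A[w]-Z[w]).mean())
a=np.load('a_top.npz')['d'];z=np.load('z_top.npz')['d']
for n,u,v,k in[('round',235,227,3),('square',216,226,3),('bar',197,225,2)]:
    w=np.s_[v-k:v+k+1,u-k:u+k+1]; print(n,'depth change',z[w].mean()-a[w].mean())
for nm,t in(('lowend',(428,228)),('raised',(414,217))):
    u,v=t;w=np.s_[v-2:v+3,u-2:u+3];print(nm,z[w].mean()-a[w].mean())
```

```text
t 23.0 p [347.2 503.3 186.2] xang 175.6 tilt [0.015 0.016] F [-0.5  0.5 -0.1] w 0.2
tool delta [  39.6 -107.3   33.9]
va 5.896
vb 5.512
vc 4.416
beak 4.776
jar 5.04
round depth change 6.1673584
square depth change 0.03186035
bar depth change -0.48657227
lowend 39.209717
raised 7.166626
```

View pics/z.png

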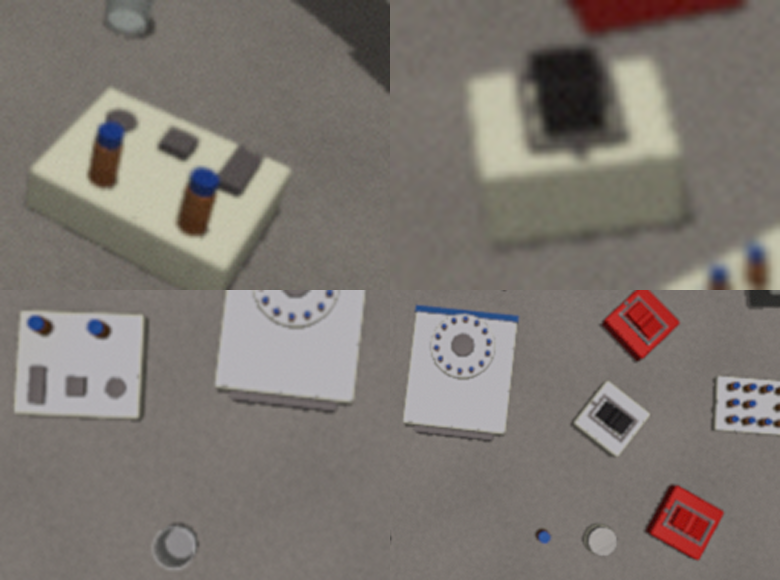

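The round key is down by 6.2 mm, and the square and bar keys are up. The beaker, jar and vials haven't moved. One last check: the rocker angle from the depth image.

Run:
```python
from h import *
a=np.radians(49.8);c=np.array([544.5,-284]);e=np.array([np.cos(a),np.sin(a)]);n=np.array([-e[1],e[0]])
for t in 'afz':
    f=np.load(t+'_top.npz');d=f['d'];L=[]
    for v in range(205,242):
        for u in range(402,440):
            if d[v,u]>0 and f['p'][v,u].astype(int).sum()<160:
                o,r=ray('top',u,v);X=o+r*d[v,u];q=X[:2]-c
                if abs(q@e)<27 and abs(q@n)<13: L.append((q@e,X[2]))
    L=np.array(L);A=np.polyfit(L[:,0],L[:,1],1);res=np.abs(L[:,1]-np.polyval(A,L[:,0]));k=res<8
    A=np.polyfit(L[k,0],L[k,1],1);print(t,len(L),k.sum(),'angle',np.arctan(A[0]),A)
```

```text
a 191 191 angle 0.1855550683286843 [ 0.18771441 61.99066746]
f 195 195 angle -0.20101244400142998 [-0.2037643  62.06429705]
z 200 199 angle -0.18437468204191498 [-0.1864927  62.17015822]
```

The fits put the rocker turn at 0.37–0.39 rad (0.4 nominal, 0.33 needed). Everything checks out, so I'm handing in.

```bash
python3 -c "
from h import *
print(job.job_done())"
```

```text
the job is handed in; nothing more can be done
None
```

I started the feeder with closed fingers and in the order asked, then handed the job in at about 23 s. No verdict is reported.

- **Drawer:** I pushed it to its stop, where it took 16 N with no further motion. The front plate then sat flush against the housing in the images.
- **Rocker:** it tipped fully over. Depth fits put the turn at 0.37–0.39 rad (over 0.33 counts as fully over). An edge measurement in the scene view gave 3.2 px against 3.5 px expected for the full throw.
- **Round key:** it stays down. Depth shows 6.2 mm of travel.
- **Bar key:** I pressed it to the bottom (about 10 N, fingertips at 49 mm) and held it for most of a second. It came back up to within 0.5 mm of where it started.
- **Square key:** it was up in the last check (0.03 mm change), and the fingers stayed about 20 mm or more from it.
- **Loose things:** vials, beaker and jar show no movement between the first and last pictures.

During the hard push on the drawer the tool tilted about 10°; I corrected this afterwards. One quick depth check at the rocker's low end gave a meaningless 39 mm, probably from missing depth readings, so I used the depth fit instead. No other check failed or disagreed.

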